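# Shuttle a routing pallet past its spring catch and lock it

### The arm

A 6-joint arm with a two-finger parallel gripper is mounted at the origin on the work surface. World frame = base frame: x ahead of the robot, y to its left, z up, the work surface at z = 0. Lengths are in m, angles in rad, forces in N, time in s.
With the tool pointing down it reaches from about 0.3 to 0.95 m from the base axis. Payload 3.1 kg.
Tool frame: the origin (TCP) lies at the very end of the fingers, on their centre line; the grasp point (between the pads) lies hold_point_z behind it (hold_point_z is the distance from the TCP to the grasp point, in m); z points along the fingers, y is the line along which they close (so a half turn about z gives the same grasp; the last joint's range is limited). The gripper opens to 85 mm and grips with 20 to 120 N. Pads are 22 mm wide; open, the fingers measure 114 mm over their backs; the gripper's body (76 mm by 85 mm) begins 54 mm behind the grasp point. The pads swing forward as they close: fully open they stand 13 mm farther back than shut.
Start: joints at [-1.202, 0.308, 1.634, -0, 1.2, -0.07], TCP at [0.266, -0.566, 0.208] pointing down, gripper open.
Joint ranges: [-3.06, 3.06], [-0.79, 1.96], [0.05, 2.63], [-1.19, 4.34], [0.05, 2.64], [-2.94, 2.94]. Speed limits (rad/s): [2.79, 2.79, 3.14, 3.14, 3.14, 3.14].

### API

Orientations are given as a rotation vector (axis times angle).
In Python, from rig import get_state, read_camera, camera_params, finish_job, hold_point_z gives the robot as it stands. The module is installed in compiled form; this text tells all that it offers.
- The arm moves only by the tool apply_moves, never from a script. Its argument "series" is a list that holds one entry, the list of rows, each a list of 7 numbers: the shift along the tool's x, y, z in units of 200 mm (1.0 is 200 mm), then the turn, a rotation vector about the tool's x, y, z in units of 120 degrees (1.0 is 120 degrees), then the gripper's target within -1 to 1 (shut at 1, half-way at 0, fully open at -1). A call has 1 to 12 rows; each row shifts and turns the commanded pose from where the row before left it, along the tool's axes as they then stand; what a row does not reach is not made up. A row lasts 1/10 s, in which the tool goes at most 50 mm and 8.59 degrees, less where a joint would pass 70% of its speed; a pose out of reach is approached as far as the arm can. A call with a number of a shift or a turn outside -1 to 1 is refused whole. A call with a gripper value outside its range is refused whole. The fingers move at their own pace and stop on an object; "squeeze" is the grip in N (left out, the last holds). Time passes only in rows, so rows that do not move let the fingers close. It gives the time, the measured TCP pose, the force, the opening and the grip force at its end, in the units of the state.
- get_state(): the state, without advancing time (a new reading comes with each control period).
- read_camera(name): name is "scene" or "side" or "wrist"; returns (picture, depth): 384x512x3 uint8, red, green, blue; 384x512 float32, m along the optical axis (not along the pixel's ray), 0 where there is no reading.
- camera_params(name): a dict with "K" (3x3 intrinsics, pixels), "xyz" and "attitude" of the camera in the world; the wrist camera has in their place "hand_eye" (4x4, takes a point from camera to tool coordinates, whose origin is the TCP and whose axes are the flange's). Camera axes: x right, y down, z forward; pixel columns grow to the right and rows downward; lengths in m; the calibration is good to about 2 mm. A picture is of the moment at which its call begins: read the wrist's pose just before it. camera_params takes no time and is no camera call.
- finish_job(): hands the job in; it is judged then, once.
The state is a dict: "time_s": time; "joints": joint angles; "joint_velocities": joint speeds; "tau": joint torques, N m; "position": TCP position; "ee_rot": TCP orientation; "contact_force": force on the tool from outside, world axes, zero at the start; "ft_torque": the same for the moment, N m; "finger_gap": finger opening in m; "grip_force": force on a finger pad.
Only numpy, scipy, OpenCV 4.12 (cv2) and the standard library are available. Lean on these libraries where they do the work, as an engineer would, in place of code of your own. Each camera call takes 0.05 s, during which the arm holds its last target. There are 200 camera calls.

### The job

Load the router pallet: with the fingertips hold the red spring plate pressed down so that the yellow tongue sinks out of the way, and while keeping it down push the pallet by its blue push arm along the track until it meets the blue end stop. Then lift off, so that the tongue springs up behind the pallet and locks it in. Only press and push, lifting nothing, and leave the glue, jar, offcut and tape measure where they are.

Things in the scene. Friction and masses are not known exactly. Their poses are not given: they have to be found in the camera images.
- track: Fixed loading track, grey base 168 x 410 mm, 22 mm thick (its top, the channel floor, is 22 mm above the table). Origin: on the table under the tongue, on the channel's centre line. y: sliding direction (pallet goes to +y); x: across, towards the red plate; z up. Aluminium rails (outer faces at x = -44.5 and +44.5 mm, 41 mm above the table) with lips hold the pallet down: it can only slide.
- end_stop (a point): Face of the blue end stop, 39 mm above the table, at y = +156 mm of the track; the stop is 75 mm wide, 56 mm high above the table. The pallet's front end meets it with the pallet's origin at y = +86 mm of the track.
- pallet: Loose pallet in the channel: black foot 72 (x) x 140 (y) x 12 mm, brown deck, pale wooden blank on top up to 53 mm above the underside; 0.4 to 0.75 kg. Origin: centre of the underside; axes as the track's. It starts with its front (+y) end 10 to 50 mm short of the tongue. Its blue push arm reaches out over the red plate: x = 20 to 88, y = 14 to 26 mm, 53 to 77 mm above the table.
- push_arm (a point): On the rear (-y) face of the pallet's blue push arm, half-way up it (65 mm above the table), over the middle of the red plate's width: the spot to push towards the track's +y. The arm's underside is 5 mm above the unpressed plate. Pushing takes about 2 to 10 N. Axes as the pallet's.
- catch (a joint): How far the catch is pressed (m): 0 at rest, 0.016 fully down. Red plate and yellow tongue are one part and go straight down together wherever the plate is pressed: 3 N to start, about 7 N to bottom; it springs back. Pressed 0.010 or more the tongue is out of the pallet's way (0.011 to 0.015 is good). A pallet over it keeps it down. It can rise once the pallet's origin is past y = +78 mm of the track.
- tongue (a point): Top centre of the yellow tongue, at x = 0, y = 0 of the track: a bar across the channel, 16 mm wide along y (-8 to +8 mm), standing 10 mm above the channel floor at rest, 32 mm above the table, where it blocks the pallet. Goes down with the plate.
- plate_top (a point): Top centre of the red press plate, 48 mm above the table at rest; goes down with the catch. Plate: 40 mm (track x) by 270 mm (track y), 8 mm thick, beside the channel; centre line at x = +68 mm of the track, from y = -170 to +100 mm, so that a fingertip can stay on it for the whole slide. Axes as the track's.
- glue: Bystander: white glue bottle with orange cap, 52 mm across, 120 mm tall, origin at the centre of its underside.
- screws: Bystander: glass screw jar, 60 mm across, 65 mm tall, origin at the centre of its underside.
- offcut: Bystander: wooden offcut 45 x 75 x 32 mm high, origin at the centre of its underside.
- tape: Bystander: yellow tape measure 60 x 34 x 58 mm high, origin at the centre of its underside.

How it is judged:
On the way, in this order (a step that is already met when the one before it is completed fails the run):
1. the fingers hold the catch down while the pallet is still in front of the tongue (value of joint catch above 0.009 m and contact force between the fingers and catch above 0.5 N and y of pallet in the frame of track below -0.07 m), for 0.1 s.
2. the pallet is part way across the tongue with the fingers still holding the catch down (value of joint catch above 0.008 m and contact force between the fingers and catch above 0.5 N and y of pallet in the frame of track between -0.05 and 0.07 m), for 0.1 s.
3. the pallet has come up to the end stop with the fingers still holding the catch down (value of joint catch above 0.006 m and contact force between the fingers and catch above 0.5 N and y of pallet in the frame of track above 0.079 m), for 0.1 s.
At the end, for the whole second after the job is handed in: The pallet rests flat in the track at the end stop (its origin within 8.5 mm of the stopped position, y = +86 mm), and the tongue has sprung fully up behind it (catch joint below 0.002) (y of pallet in the frame of track above 0.0775 m and z of pallet in the frame of track below 0.025 m and value of joint catch below 0.002 m and linear speed of pallet below 0.01 m/s); the robot touches nothing.
It fails at once if the pallet is lifted or prised up in its track (z of pallet in the frame of track above 0.028 m or angle between pallet's own z axis and vertical above 0.1 rad).
It fails at once if a bystander is moved by more than 20 mm (distance of any of glue, screws, offcut, tape from where it was at the start of the episode above 0.02 m).
It also fails if it takes over 43 s, if anything falls off the work surface, if the arm or the gripper's body presses on something with over 40 N, if the wrist force passes 120 N, or if a joint passes its speed limit or range.

## Working session

There is one attempt and no reset: what is moved stays moved. The work goes in short steps, Python scripts to look and compute and a tool call to move; the robot and the scene stay as the last step left them, time stands still between calls to the robot, and variables do not carry over. Pictures are saved under pics/ and viewed, at most 10 in all, crops included, and the job is handed in when it is done.

Besides the shell and the picture viewer there is one more tool, called after "Call:" in YAML: its name, and indented under it one key for each argument. apply_moves: Moves the arm, as the interface text tells. Its arguments: {"type":"object","properties":{"series":{"type":"array","items":{"type":"array","items":{"type":"array","items":{"type":"number","minimum":-1,"maximum":1}}}},"squeeze":{"type":"number"}},"required":["series"]}

```bash
mkdir -p pics; cat > h.py <<'E'
import numpy as np, cv2
from scipy.spatial.transform import Rotation as R
from rig import *
def snap(n):
    s=get_state(); p,d=read_camera(n); c=camera_params(n); K=np.array(c["K"])
    if n=="wrist":
        T=np.eye(4);T[:3,:3]=R.from_rotvec(s["ee_rot"]).as_matrix();T[:3,3]=s["position"]; T=T@np.array(c["hand_eye"])
    else:
        a=np.array(c["attitude"]);T=np.eye(4);T[:3,3]=c["xyz"]
        T[:3,:3]=a if a.shape==(3,3) else R.from_rotvec(a).as_matrix()
    v,u=np.mgrid[:384,:512]
    P=np.stack([(u-K[0,2])/K[0,0]*d,(v-K[1,2])/K[1,1]*d,d],-1)@T[:3,:3].T+T[:3,3]
    return p,d,P,K,T
E
python3 - <<'E'
from h import *
s=get_state();print(s,hold_point_z if not callable(hold_point_z) else hold_point_z())
for n in("scene","side"):
    print(camera_params(n)); p,d,P,K,T=snap(n); np.savez(n,p=p,d=d,P=P,K=K,T=T); cv2.imwrite(f"pics/{n}.png",p[...,::-1])
E
```

```text
{'time_s': 0.0, 'joints': array([-1.20170424e+00,  3.09045603e-01,  1.63523015e+00, -2.78029439e-05,
        1.19966960e+00, -6.97148023e-02]), 'joint_velocities': array([-0.00146494,  0.00030049, -0.00041634,  0.00077084,  0.00061293,
        0.0004599 ]), 'tau': array([-1.73742905e-03, -4.15261781e+01, -2.76665908e+01, -1.75645100e-04,
        1.02758099e-02, -1.73375948e-06]), 'position': array([ 0.26517309, -0.56497097,  0.20680108]), 'ee_rot': array([-3.06401034e+00, -6.83269492e-01,  5.90917148e-04]), 'contact_force': array([ 0.02267234, -0.04757806, -0.34949286]), 'ft_torque': array([0.00024884, 0.02766062, 0.0299895 ]), 'grip_force': 0.0, 'finger_gap': 0.085150043020878} 0.0187
{'K': array([[473.82572801,   0.        , 252.78436318],
       [  0.        , 473.82572801, 196.44788317],
       [  0.        ,   0.        ,   1.        ]]), 'xyz': array([ 0.95300491, -0.56122089,  0.87966728]), 'attitude': array([-2.32474602, -0.70772293,  0.2824041 ])}
{'K': array([[486.13536641,   0.        , 254.29399583],
       [  0.        , 486.13536641, 181.24068247],
       [  0.        ,   0.        ,   1.        ]]), 'xyz': array([0.35472401, 0.75021732, 0.85817757]), 'attitude': array([-0.38864622,  2.8189411 , -1.10589713])}
```

View pics/scene.png

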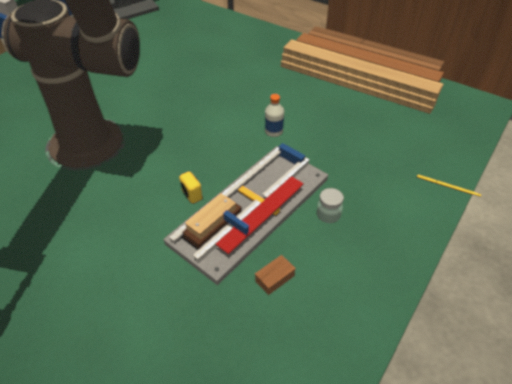

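View pics/side.png

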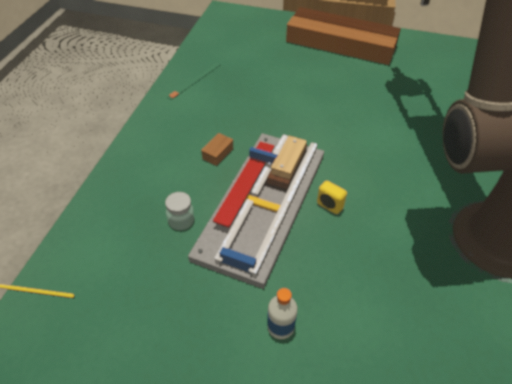

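The scene view shows the red plate from about (225,245) to (298,185), with the blue arm over it at (235,222). The pallet is at (212,218), the tongue at (250,195) and the stop at (292,153). The side view agrees: the stop is at (238,258) and the arm at (262,155).

```bash
python3 - <<'E'
from h import *
for n in("scene","side"):
    f=np.load(n+".npz");p,P,d=f["p"],f["P"],f["d"]
    h=cv2.cvtColor(p,cv2.COLOR_RGB2HSV);H,S,V=[h[...,i].astype(int) for i in range(3)]
    reg=(P[...,2]>0.02)&(P[...,2]<0.13)&(d>0)&(np.abs(P[...,0])<1)&(P[...,0]>.1)
    def comp(m,name,zr):
        k,l,st,c=cv2.connectedComponentsWithStats((m&reg).astype(np.uint8))
        for i in range(1,k):
            if st[i,4]>30:
                q=P[l==i]; q=q[(q[:,2]>zr[0])&(q[:,2]<zr[1])]
                if len(q)<10: continue
                r=cv2.minAreaRect((q[:,:2]*1000).astype(np.float32)); print(n,name,c[i].round(),st[i,4],"med",np.median(q,0).round(4),"rect",np.round(r[0],1),np.round(r[1],1),round(r[2],1))
    comp(((H<6)|(H>174))&(S>200)&(V>120),"red",(.04,.054))
    comp((H>100)&(H<125)&(S>120)&(V>50),"blue",(.04,.085))
    comp((H>15)&(H<32)&(S>180)&(V>150),"yellow",(.02,.07))
    comp((H>5)&(H<15)&(S>180)&(V>150),"orange",(.02,.14))
E
```

```text
scene blue [274. 126.] 108 med [0.4288 0.3074 0.0455] rect [426.4 309.5] [38.8 14.7] 34.6
scene blue [291. 153.] 227 med [0.5289 0.2266 0.0544] rect [528.7 230.8] [21.5 70.8] 84.0
scene blue [235. 221.] 169 med [ 0.5501 -0.048   0.0749] rect [551.1 -45.8] [11.7 63. ] 82.7
scene yellow [190. 183.] 149 med [ 0.3845 -0.0021  0.0557] rect [379.9   2.9] [29.3 50.9] 63.7
scene yellow [249. 194.] 94 med [0.5071 0.0669 0.0315] rect [512.5  66. ] [15.1 66.1] 85.4
scene orange [275.  97.] 35 med [0.4158 0.3256 0.1191] rect [415.1 325.9] [18.6 18.9] 32.4
side blue [260. 152.] 47 med [ 0.5518 -0.041   0.0772] rect [547.9 -40.6] [ 8.8 57.5] 82.4
side blue [238. 257.] 214 med [0.5223 0.2364 0.056 ] rect [522.1 236. ] [14.6 68.5] 83.5
side yellow [333. 191.] 224 med [0.3686 0.0144 0.0576] rect [369.4  12.8] [26.7 52.1] 70.1
side yellow [265. 204.] 96 med [0.5099 0.0717 0.0325] rect [512.5  71.2] [13.9 59.5] 83.9
side orange [284. 295.] 123 med [0.4112 0.3309 0.1199] rect [411.3 330. ] [22.6 19.6] 86.3
```

```bash
python3 - <<'E'
from h import *
for n in("scene","side"):
    f=np.load(n+".npz");p,P,d=f["p"].astype(int),f["P"],f["d"]
    m=(p[...,0]>110)&(p[...,1]<45)&(p[...,2]<45)&(P[...,2]>.043)&(P[...,2]<.053)&(P[...,0]>.4)&(P[...,0]<.8)
    q=P[m]; r=cv2.minAreaRect((q[:,:2]*1000).astype(np.float32)); print(n,m.sum(),np.median(q,0),r)
    c=q[:,:2].mean(0); w,v=np.linalg.eigh(np.cov((q[:,:2]-c).T)); yd=v[:,1]*np.sign(v[1,1]); xd=np.array([yd[1],-yd[0]])
    o=np.array(r[0])/1000-xd*.068+yd*.035
    print("yaxis",yd,"ang",np.degrees(np.arctan2(-yd[0],yd[1])),"origin",o)
    hs=cv2.cvtColor(f["p"],cv2.COLOR_RGB2HSV).astype(int)
    b=(hs[...,0]>100)&(hs[...,0]<125)&(hs[...,1]>120)&(P[...,2]>.035)&(P[...,2]<.085)
    L=np.stack([(P[...,:2]-o)@xd,(P[...,:2]-o)@yd],-1)
    for nm,lo,hi in(("arm",-.15,.05),("stop",.1,.2)):
        k=b&(L[...,1]>lo)&(L[...,1]<hi)&(L[...,0]>-.05)&(L[...,0]<.12)
        z=P[...,2][k];top=z>np.percentile(z,60)
        print(nm,k.sum(),np.percentile(L[k],[3,50,97],axis=0).round(4).tolist(),np.percentile(L[k][top],[3,97],axis=0).round(4).tolist(),np.percentile(z,[3,97]))
E
```

```text
scene 43 [ 0.57965559 -0.04502431  0.0467364 ] ((576.2820434570312, 9.618804931640625), (233.7321319580078, 31.12777328491211), 81.92201232910156)
yaxis [0.13488733 0.99086094] ang -7.75210486682175 origin [0.51362456 0.05347128]
arm 169 [[0.0216, -0.0986], [0.0494, -0.0959], [0.0805, -0.0883]] [[0.0209, -0.0982], [0.0791, -0.0879]] [0.0619017  0.07839642]
stop 214 [[-0.0395, 0.1692], [-0.0092, 0.173], [0.0234, 0.1851]] [[-0.0422, 0.17], [0.0245, 0.1843]] [0.03778517 0.05792847]
side 0 [nan nan nan] ((0.0, 0.0), (0.0, 0.0), 0.0)
yaxis [nan nan] ang nan origin [nan nan]
  return _methods._mean(a, axis=axis, dtype=dtype,
  ret = um.true_divide(
<stdin>:6: RuntimeWarning: Mean of empty slice.
  avg = a.mean(axis, **keepdims_kw)
<stdin>:6: RuntimeWarning: Degrees of freedom <= 0 for slice
  c *= np.true_divide(1, fact)
  c *= np.true_divide(1, fact)
Traceback (most recent call last):
IndexError: index -1 is out of bounds for axis 0 with size 0
```

```bash
python3 - <<'E'
from h import *
import warnings;warnings.simplefilter("ignore")
f=np.load("scene.npz");print(f["p"][205,270],f["P"][205,270], f["p"][240,228],f["P"][240,228])
for n in("scene","side"):
    f=np.load(n+".npz");p,P=f["p"].astype(int),f["P"]
    m=(p[...,0]>80)&(p[...,0]>2.5*p[...,1])&(p[...,0]>2.5*p[...,2])&(P[...,2]>.035)&(P[...,2]<.06)&(P[...,0]>.4)&(P[...,0]<.8)&(P[...,1]<.2)
    q=P[m]; r=cv2.minAreaRect((q[:,:2]*1000).astype(np.float32)); print(n,m.sum(),np.median(q,0),r)
    a=np.radians(r[2]) 
    yd=np.array([np.cos(a),np.sin(a)]) if r[1][0]>r[1][1] else np.array([-np.sin(a),np.cos(a)])
    yd*=np.sign(yd[1]); xd=np.array([yd[1],-yd[0]]); o=np.array(r[0])/1000-xd*.068+yd*.035
    print("yaxis",yd,"yaw",np.degrees(np.arctan2(-yd[0],yd[1])),"origin",o)
    hs=cv2.cvtColor(f["p"],cv2.COLOR_RGB2HSV).astype(int)
    b=(hs[...,0]>100)&(hs[...,0]<125)&(hs[...,1]>120)&(P[...,2]>.035)&(P[...,2]<.085)
    L=np.stack([(P[...,:2]-o)@xd,(P[...,:2]-o)@yd],-1)
    y=(hs[...,0]>15)&(hs[...,0]<32)&(hs[...,1]>180)&(P[...,2]>.02)&(P[...,2]<.04)
    for nm,k0,lo,hi in(("arm",b,-.15,.05),("stop",b,.1,.2),("tongue",y,-.05,.05)):
        k=k0&(L[...,1]>lo)&(L[...,1]<hi)&(L[...,0]>-.06)&(L[...,0]<.12)
        z=P[...,2][k]
        if len(z): print(nm,k.sum(),np.percentile(L[k],[2,50,98],axis=0).round(4).tolist(),np.percentile(z,[3,97]))
E
```

```text
[190  48  43] [0.57739596 0.05301846 0.04776197] [187  47  39] [ 0.55515076 -0.08202748  0.04677311]
scene 1323 [0.57391076 0.0232422  0.04724472] ((572.0451049804688, 24.6246337890625), (267.3916320800781, 38.21390914916992), 83.31063842773438)
yaxis [0.11648633 0.9931923 ] yaw -6.689361572265626 origin [0.50858505 0.06730743]
arm 169 [[0.0257, -0.1129], [0.0542, -0.11], [0.0858, -0.1017]] [0.0619017  0.07839642]
stop 214 [[-0.0317, 0.1556], [0.0007, 0.1599], [0.0344, 0.1735]] [0.03778517 0.05792847]
tongue 101 [[-0.0277, -0.0074], [0.0008, -0.0004], [0.0859, 0.0062]] [0.02841179 0.03477826]
side 1165 [0.56953533 0.0633099  0.04807661] ((566.03759765625, 28.327316284179688), (268.06988525390625, 36.83228302001953), 83.24393463134766)
yaxis [0.11764252 0.99305601] yaw -6.756065368652346 origin [0.50262728 0.07108397]
arm 47 [[0.0308, -0.1101], [0.0621, -0.1055], [0.0861, -0.1015]] [0.07448432 0.07904457]
stop 214 [[-0.0322, 0.16], [0.0002, 0.1664], [0.0326, 0.1729]] [0.05357968 0.05912362]
tongue 98 [[-0.0197, -0.0054], [0.0079, 0.0015], [0.0399, 0.007]] [0.0292402  0.03505294]
```

Call:
apply_moves:
  series:
    - [[0,0,0,0,0,0.066,1],[0,0,0,0,0,0.066,1],[0,0,0,0,0,0.066,1],[0,0,0,0,0,0.067,1],[0,0,0,0,0,0,1],[0,0,0,0,0,0,1]]
  squeeze: 80

```text
time_s: 0.7
position: [0.2654, -0.5655, 0.2076]
ee_rot: [-3.136, 0.178, 0.001]
contact_force: [0.2, -0.0, -0.4]
finger_gap: 0.0003
grip_force: 0.0
```

```bash
cat > g.py <<'E'
from h import *
import sys
o=np.array([.506,.069]);a=np.radians(-6.72);xd=np.array([np.cos(a),np.sin(a)]);yd=np.array([-xd[1],xd[0]])
def rep(tx,ty,tz):
    s=get_state();M=R.from_rotvec(s["ee_rot"]).as_matrix();p=s["position"]
    tgt=np.r_[o+tx*xd+ty*yd,tz]
    print("t",s["time_s"],"track",[(p[:2]-o)@xd,(p[:2]-o)@yd,p[2]],"toolx yaw",np.degrees(np.arctan2(M[1,0],M[0,0])),"z",M[:,2].round(4),"F",s["contact_force"].round(2),"gap",s["finger_gap"])
    print("units",((tgt-p)@M/.2).round(4))
if __name__=="__main__": rep(*map(float,sys.argv[1:]))
E
python3 g.py .068 -.140 .13
```

```text
t 0.7 track [np.float64(-0.16470072126896593), np.float64(-0.6582870749274797), np.float64(0.207606697524964)] toolx yaw -6.489354231883253 z [-3.e-04  8.e-04 -1.e+00] F [ 0.17 -0.04 -0.39] gap 0.00027916998768656997
units [ 1.1741 -2.5864  0.3896]
```

Call:
apply_moves:
  series:
    - [[0.08,-0.18,0,0,0,0,1],[0.08,-0.18,0,0,0,0,1],[0.08,-0.18,0,0,0,0,1],[0.08,-0.18,0,0,0,0,1],[0.08,-0.18,0,0,0,0,1],[0.08,-0.18,0,0,0,0,1],[0.08,-0.18,0,0,0,0,1],[0.08,-0.18,0,0,0,0,1],[0.08,-0.18,0,0,0,0,1],[0.08,-0.18,0,0,0,0,1],[0.08,-0.18,0,0,0,0,1],[0.08,-0.18,0,0,0,0,1]]

```text
time_s: 1.9
position: [0.5069, -0.1575, 0.2082]
ee_rot: [3.136, -0.178, 0.0]
contact_force: [-0.5, -0.5, -0.1]
finger_gap: 0.0002
grip_force: 0.0
```

```bash
python3 g.py .068 -.140 .13
```

```text
t 1.9 track [np.float64(0.027399551455365715), np.float64(-0.22481606365822251), np.float64(0.20816058178735006)] toolx yaw -6.507953193172887 z [ 3.e-04 -2.e-04 -1.e+00] F [-0.52 -0.51 -0.14] gap 0.00016524960278868977
units [ 0.2045 -0.4234  0.3908]
```

Call:
apply_moves:
  series:
    - [[0.068,-0.135,0,0,0,0,1],[0.068,-0.135,0,0,0,0,1],[0.068,-0.135,0,0,0,0,1],[0,0,0.2,0,0,0,1],[0,0,0.19,0,0,0,1],[0,0,0,0,0,0,1],[0,0,0,0,0,0,1],[0,0,0,0,0,0,1]]

```text
time_s: 2.7
position: [0.558, -0.0839, 0.1323]
ee_rot: [3.136, -0.182, 0.006]
contact_force: [0.4, 0.4, 0.5]
finger_gap: 0.0
grip_force: 0.0
```

```bash
python3 g.py .068 -.140 .06; python3 - <<'E'
from h import *
ims=[]
for n in("scene","side"):
    p,d,P,K,T=snap(n); np.savez(n+"2",p=p,d=d,P=P)
    c=p[130:290,150:350] if n=="scene" else p[110:270,180:380]
    ims.append(cv2.resize(c,None,fx=3.7,fy=1.85*2,interpolation=cv2.INTER_CUBIC)[:, :])
cv2.imwrite("pics/b.png",cv2.resize(np.vstack([ims[0],ims[1]]),(375,600))[...,::-1])
cv2.imwrite("pics/c.png",ims[0][...,::-1]); cv2.imwrite("pics/d.png",ims[1][...,::-1])
E
```

```text
t 2.7 track [np.float64(0.06951896696690313), np.float64(-0.14578493298729364), np.float64(0.132294705111144)] toolx yaw -6.642719773490644 z [ 3.7e-03 -8.0e-04 -1.0e+00] F [0.44 0.37 0.53] gap 4.240164124164265e-05
units [-0.0089 -0.0291  0.3614]
```

View pics/c.png

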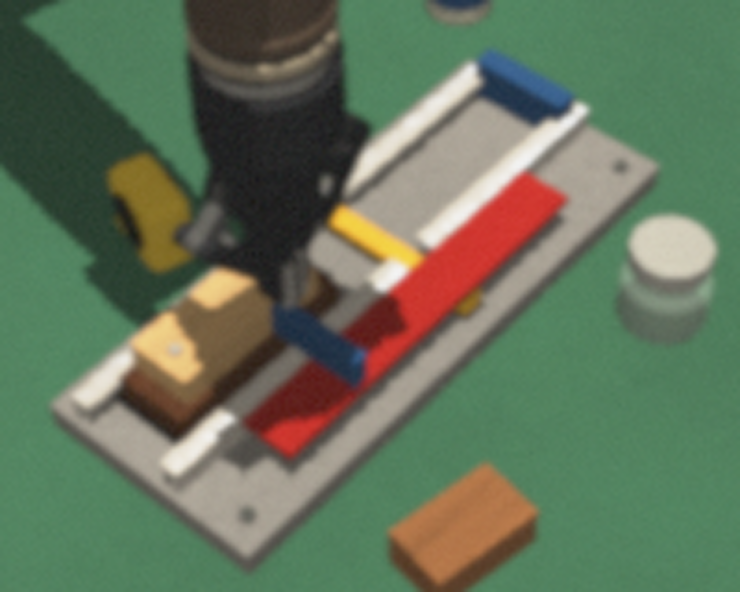

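View pics/d.png

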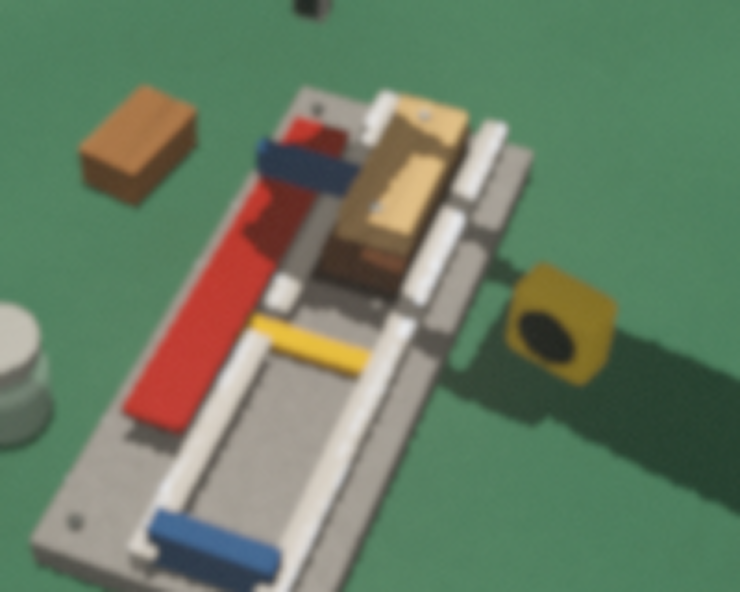

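The scene crop shows the fingertip at about (295,300), which is (230,211) in the full image, raised above the blue arm. The side crop shows it at the top, about (310,15), which is (264,114). Next I'll check this against the projected TCP.

```bash
python3 - <<'E'
from h import *
s=get_state()
for n in("scene","side"):
    f=np.load(n+".npz");K,T=f["K"],f["T"]
    for off in(0,.02):
        q=T[:3,:3].T@(s["position"]+[0,0,off]-T[:3,3]);print(n,(K@q/q[2])[:2].round(1))
    f=np.load(n+"2.npz");P=f["P"];k=(np.linalg.norm(P[...,:2]-s["position"][:2],axis=-1)<.04)&(P[...,2]>.1)&(P[...,2]<.16)
    print(k.sum(),np.percentile(P[k],[2,50,98],axis=0).round(4) if k.any() else "")
E
```

```text
scene [226.6 216.1]
scene [226.2 209.8]
6 [[ 0.5652 -0.0922  0.1538]
 [ 0.5685 -0.0864  0.159 ]
 [ 0.5702 -0.0804  0.1599]]
side [262.5 121.4]
side [262.7 114.6]
7 [[ 0.546  -0.0818  0.1561]
 [ 0.5539 -0.0783  0.1575]
 [ 0.562  -0.075   0.1596]]
```

Call:
apply_moves:
  series:
    - [[-0.005,-0.01,0.1,0,0,0,1],[0,0,0.1,0,0,0,1],[0,0,0.1,0,0,0,1],[0,0,0.06,0,0,0,1],[0,0,0.02,0,0,0,1],[0,0,0,0,0,0,1],[0,0,0,0,0,0,1]]

```text
time_s: 3.5
position: [0.5565, -0.0815, 0.0552]
ee_rot: [3.136, -0.182, 0.003]
contact_force: [-0.1, -0.2, 0.5]
finger_gap: -0.0002
grip_force: 0.0
```

```bash
python3 g.py .068 -.140 .035; python3 - <<'E'
from h import *
p,*_=snap("scene");cv2.imwrite("pics/e.png",cv2.resize(p[150:270,150:310],None,fx=4.8,fy=4.8,interpolation=cv2.INTER_CUBIC)[...,::-1])
E
```

```text
t 3.5 track [np.float64(0.06780775875150746), np.float64(-0.1435057208808734), np.float64(0.05522969861890047)] toolx yaw -6.659959250649333 z [ 2.1e-03 -5.0e-04 -1.0e+00] F [-0.15 -0.17  0.49] gap -0.00017019912484538403
units [ 0.0008 -0.0175  0.1011]
```

View pics/e.png

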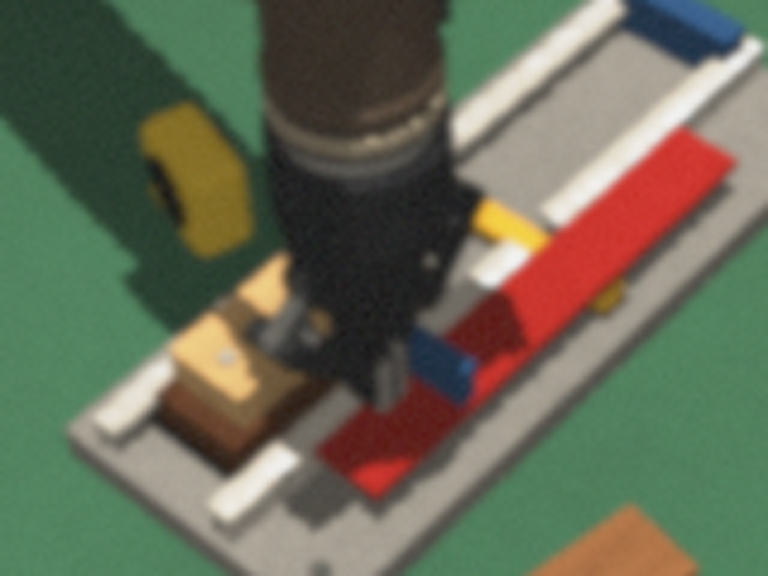

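The fingertips, at about (385,400), are centred over the red plate with a gap behind the blue arm at (440,365). I'll press down now.

Call:
apply_moves:
  series:
    - [[0,0,0.03,0,0,0,1],[0,0,0.025,0,0,0,1],[0,0,0.025,0,0,0,1],[0,0,0.02,0,0,0,1],[0,0,0,0,0,0,1],[0,0,0,0,0,0,1],[0,0,0,0,0,0,1]]

```text
time_s: 4.25
position: [0.5556, -0.0812, 0.0342]
ee_rot: [3.136, -0.182, 0.0]
contact_force: [-0.6, -0.2, 0.2]
finger_gap: -0.0001
grip_force: 0.0
```

```bash
python3 g.py .068 -.130 .035; python3 - <<'E'
from h import *
p,d,P,*_=snap("side");q=p.astype(int)
f=np.load("side.npz")
m=(q[...,0]>80)&(q[...,0]>2.5*q[...,1])&(q[...,0]>2.5*q[...,2])&(P[...,0]>.5)&(P[...,0]<.62)&(P[...,1]<.17)&(P[...,1]>0)
print("plate z",np.median(P[m][:,2]),np.median(f["P"][m][:,2]))
E
```

```text
t 4.25 track [np.float64(0.06687792538830083), np.float64(-0.143344521806497), np.float64(0.03417056442905856)] toolx yaw -6.658238867459521 z [ 3.e-04 -1.e-04 -1.e+00] F [-0.6  -0.22  0.17] gap -0.00012879279972650686
units [ 0.0057 -0.0667 -0.0041]
plate z 0.04817901878458897 0.048102319943395644
```

```bash
python3 - <<'E'
from h import *
p,d,P,K,T=snap("scene");a=cv2.resize(p[180:260,190:300],(550,400),interpolation=cv2.INTER_CUBIC)
s=get_state();q=T[:3,:3].T@(s["position"]-T[:3,3]);print((K@q/q[2])[:2])
p,d,P,K,T=snap("wrist");q=np.linalg.inv(camera_params("wrist")["hand_eye"])@[0,0,0,1];print((K@q[:3]/q[2])[:2])
np.savez("w",p=p,P=P)
cv2.imwrite("pics/f.png",np.hstack([a,np.zeros((400,0,3),np.uint8)])[...,::-1]);cv2.imwrite("pics/w.png",p[...,::-1])
E
```

```text
[228.69364463 243.26922509]
[253.72029665 240.19312433]
```

View pics/f.png

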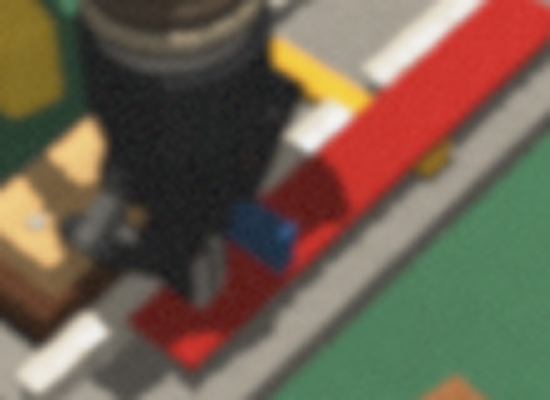

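View pics/w.png

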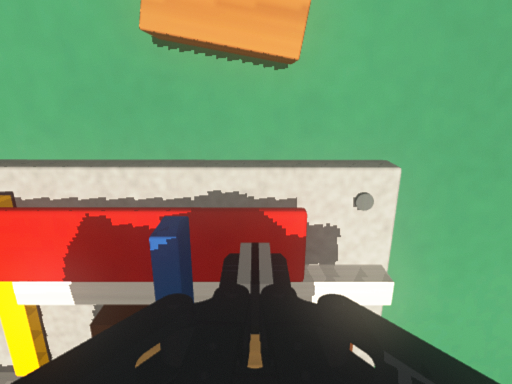

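The wrist view shows the shut fingers at (255,245), over the plate band (rows 209–281) and behind the arm at (172,250). The real tips seem to sit about 10–13 mm above the TCP, so I'll press further in small steps.

Call:
apply_moves:
  series:
    - [[0,0,0.02,0,0,0,1],[0,0,0,0,0,0,1],[0,0,0,0,0,0,1]]

```text
time_s: 4.7
position: [0.5552, -0.0811, 0.0298]
ee_rot: [-3.136, 0.182, 0.001]
contact_force: [0.9, -0.6, 0.6]
finger_gap: 0.0
grip_force: 0.0
```

Call:
apply_moves:
  series:
    - [[0,0,0.01,0,0,0,1],[0,0,0,0,0,0,1],[0,0,0,0,0,0,1]]

```text
time_s: 5.0
position: [0.5554, -0.0812, 0.028]
ee_rot: [-3.136, 0.182, 0.0]
contact_force: [0.3, 0.8, -0.1]
finger_gap: -0.0002
grip_force: 0.0
```

Call:
apply_moves:
  series:
    - [[0,0,0.01,0,0,0,1],[0,0,0,0,0,0,1],[0,0,0,0,0,0,1]]

```text
time_s: 5.3
position: [0.5554, -0.0811, 0.026]
ee_rot: [-3.136, 0.182, 0.0]
contact_force: [0.4, -0.0, -0.8]
finger_gap: -0.0002
grip_force: 0.0
```

```bash
python3 - <<'E'
from h import *
from g import o,xd,yd
s=get_state();p,d,P,K,T=snap("wrist");print(s["position"],s["contact_force"],"cam",T[:3,3],camera_params("wrist")["hand_eye"])
L=lambda q:[round(float((q[:2]-o)@xd),4),round(float((q[:2]-o)@yd),4),round(float(q[2]),4)]
for v in range(225,290,5): print(v,[ (p[v,u].tolist(),L(P[v,u])) for u in(248,262)])
print("plate",L(P[250,100]),"near",L(P[230,220]),"arm",L(P[240,160]),L(P[260,185]))
for n in("side","scene"):
    p,d,P,*_=snap(n);q=p.astype(int)
    m=(q[...,0]>80)&(q[...,0]>2.5*q[...,1])&(q[...,0]>2.5*q[...,2])&(P[...,0]>.5)&(P[...,0]<.62)&(P[...,1]<.17)&(P[...,1]>0)
    print("plate z",np.median(P[m][:,2]))
E
```

```text
[ 0.55537763 -0.0811316   0.02596547] [ 0.40494153 -0.00430999 -0.83921947] cam [ 0.63350501 -0.09070655  0.1909953 ] [[-5.42408932e-07 -9.52391522e-01 -3.04877664e-01  7.86796149e-02]
 [ 9.99999944e-01 -1.02794825e-04  3.19336320e-04  4.42238703e-04]
 [-3.35473050e-04 -3.04877646e-01  9.52391468e-01 -1.65044640e-01]
 [ 0.00000000e+00  0.00000000e+00  0.00000000e+00  1.00000000e+00]]
225 [([133, 41, 36], [0.0843, -0.1407, 0.0468]), ([136, 44, 39], [0.0841, -0.1472, 0.0464])]
230 [([133, 38, 34], [0.0818, -0.1407, 0.0468]), ([134, 41, 34], [0.0819, -0.1472, 0.0471])]
235 [([133, 38, 32], [0.079, -0.1407, 0.0464]), ([135, 37, 33], [0.0793, -0.1473, 0.0469])]
240 [([132, 35, 29], [0.0766, -0.1407, 0.0468]), ([134, 37, 31], [0.077, -0.1473, 0.0474])]
245 [([110, 102, 93], [0.0782, -0.1408, 0.0551]), ([111, 102, 93], [0.0781, -0.1471, 0.055])]
250 [([109, 102, 95], [0.0783, -0.1409, 0.0602]), ([112, 102, 94], [0.0778, -0.147, 0.0593])]
255 [([108, 101, 93], [0.0787, -0.141, 0.0655]), ([110, 102, 94], [0.1453, -0.1437, 0.191])]
260 [([110, 102, 94], [0.078, -0.1411, 0.0686]), ([109, 100, 93], [0.0783, -0.1468, 0.069])]
265 [([107, 100, 93], [0.0787, -0.1412, 0.0738]), ([106, 98, 91], [0.078, -0.1467, 0.0727])]
270 [([106, 100, 91], [0.0782, -0.1412, 0.0767]), ([105, 98, 91], [0.0787, -0.1466, 0.0775])]
275 [([107, 101, 94], [0.0781, -0.1413, 0.0801]), ([107, 100, 93], [0.0783, -0.1466, 0.0805])]
280 [([106, 101, 93], [0.0774, -0.1413, 0.0825]), ([105, 98, 92], [0.078, -0.1465, 0.0835])]
285 [([123, 117, 108], [0.077, -0.1414, 0.0852]), ([122, 117, 108], [0.0772, -0.1465, 0.0855])]
plate [0.0715, -0.0702, 0.0471] near [0.0824, -0.1277, 0.0482] arm [0.0882, -0.1066, 0.071] [0.0716, -0.1126, 0.057]
plate z 0.04818106542111844
plate z 0.04730414222511348
```

```bash
python3 - <<'E'
from h import *
from g import o,xd,yd
p,d,P,K,T=snap("wrist")
X=(P[...,:2]-o)@xd;Y=(P[...,:2]-o)@yd+.1437;Z=P[...,2]-.0525
g=(p.max(-1)<150)&(d>0)&(Z>.003)&(X<.12)&(X>.02)
g&=(np.ptp(p.astype(int),axis=-1)<25)
for a in range(-70,75,5):
    k=g&(Y*1000>=a)&(Y*1000<a+5)
    if k.sum()>5:
        j=np.percentile(Z[k],3); print(a,k.sum(),"zmin above tip",round(j*1e3,1),"x",np.percentile(X[k],[5,95]).round(3))
c=[(u,v,round(float(X[v,u]),3),round(float(Y[v,u]),3),round(float(Z[v,u]),4)) for v,u in((240,230),(260,230),(285,230),(300,170),(310,150),(340,110),(310,330))];print(c)
for v in(241,242,243,244,245):print(v,p[v,250],X[v,250].round(4),P[v,250,2].round(4))
E
```

```text
-60 61 zmin above tip 73.9 x [0.078 0.08 ]
-55 413 zmin above tip 69.2 x [0.078 0.08 ]
-50 777 zmin above tip 63.8 x [0.078 0.08 ]
-45 1100 zmin above tip 58.2 x [0.078 0.08 ]
-40 1757 zmin above tip 51.7 x [0.06 0.08]
-35 1787 zmin above tip 47.0 x [0.059 0.08 ]
-30 1515 zmin above tip 45.0 x [0.059 0.08 ]
-25 1080 zmin above tip 42.4 x [0.064 0.08 ]
-20 819 zmin above tip 38.4 x [0.074 0.085]
-15 2011 zmin above tip 11.3 x [0.074 0.085]
-10 2278 zmin above tip 8.9 x [0.074 0.085]
-5 2058 zmin above tip 8.3 x [0.06  0.083]
0 2116 zmin above tip 8.6 x [0.06  0.083]
5 2245 zmin above tip 9.7 x [0.074 0.085]
10 1988 zmin above tip 11.9 x [0.074 0.085]
15 812 zmin above tip 38.5 x [0.074 0.085]
20 1111 zmin above tip 42.2 x [0.063 0.08 ]
25 1525 zmin above tip 44.6 x [0.059 0.08 ]
30 1831 zmin above tip 46.4 x [0.059 0.08 ]
35 1735 zmin above tip 51.5 x [0.06 0.08]
40 1143 zmin above tip 56.5 x [0.078 0.08 ]
45 782 zmin above tip 63.6 x [0.078 0.08 ]
50 414 zmin above tip 69.3 x [0.078 0.08 ]
55 39 zmin above tip 74.0 x [0.078 0.079]
[(230, 240, 0.077, 0.011, -0.0049), (230, 260, 0.073, 0.011, 0.0074), (230, 285, 0.08, 0.008, 0.0376), (170, 300, 0.081, 0.027, 0.0475), (150, 310, 0.079, 0.033, 0.05), (110, 340, 0.078, 0.04, 0.0621), (330, 310, 0.079, -0.024, 0.0498)]
241 [132  35  30] 0.0764 0.0472
242 [120  58  52] 0.076 0.0474
243 [111  94  85] 0.0777 0.052
244 [110 102  95] 0.0782 0.054
245 [111 102  94] 0.0778 0.0543
```

Call:
apply_moves:
  series:
    - [[0,0,0.03,0,0,0,1],[0,0,0,0,0,0,1],[0,0,0,0,0,0,1]]

```text
time_s: 5.8
position: [0.5561, -0.0813, 0.0205]
ee_rot: [3.136, -0.183, 0.002]
contact_force: [-0.3, 0.0, 4.5]
finger_gap: 0.0003
grip_force: 2.0
```

Call:
apply_moves:
  series:
    - [[0,0,0.02,0,0,0,1],[0,0,0.01,0,0,0,1],[0,0,0,0,0,0,1],[0,0,0,0,0,0,1]]

```text
time_s: 6.2
position: [0.5562, -0.0813, 0.0145]
ee_rot: [3.136, -0.183, 0.002]
contact_force: [-0.0, 0.0, 5.3]
finger_gap: 0.0002
grip_force: 2.6
```

```bash
cat > pz.py <<'E'
from h import *
from g import o,xd,yd
s=get_state();print("t",s["time_s"],"F",s["contact_force"].round(1),"tcp z",s["position"][2].round(4),"track",((s["position"][:2]-o)@xd).round(4),((s["position"][:2]-o)@yd).round(4))
for n,z0 in(("side",.0482),("scene",.0473)):
    p,d,P,*_=snap(n);q=p.astype(int);X=(P[...,:2]-o)@xd;Y=(P[...,:2]-o)@yd
    m=(q[...,0]>80)&(q[...,0]>2.5*q[...,1])&(q[...,0]>2.5*q[...,2])&(X>.04)&(X<.1)&(Y<.1)&(Y>-.18)
    hs=cv2.cvtColor(p,cv2.COLOR_RGB2HSV).astype(int)
    b=(hs[...,0]>100)&(hs[...,0]<125)&(hs[...,1]>120)&(P[...,2]>.055)&(P[...,2]<.085)&(Y<.13)&(Y>-.2)&(X>0)&(X<.1)
    print(n,"press",(z0-np.median(P[m][:,2])).round(4),"arm y",np.percentile(Y[b],[3,97]).round(4) if b.any() else None,"z",np.percentile(P[b][:,2],95).round(4) if b.any() else None)
E
python3 pz.py
```

```text
t 6.2 F [-0.   0.   5.3] tcp z 0.0145 track 0.0674 -0.1434
side press 0.0104 arm y None z None
scene press 0.0102 arm y [-0.1132 -0.1052] z 0.0775
```

Call:
apply_moves:
  series:
    - [[0,0,0.01,0,0,0,1],[0,-0.02,0,0,0,0,1],[0,-0.03,0,0,0,0,1],[0,-0.03,0,0,0,0,1],[0,-0.03,0,0,0,0,1],[0,-0.03,0,0,0,0,1],[0,-0.03,0,0,0,0,1],[0,0,0,0,0,0,1]]

```text
time_s: 7.1
position: [0.5601, -0.0481, 0.0129]
ee_rot: [3.135, -0.181, 0.002]
contact_force: [-0.6, -1.7, 7.1]
finger_gap: 0.0001
grip_force: 3.5
```

```bash
python3 pz.py
```

```text
t 7.1 F [-0.6 -1.7  7.1] tcp z 0.0129 track 0.0675 -0.11
side press 0.0119 arm y None z None
scene press 0.012 arm y [-0.0912 -0.0843] z 0.0779
```

Call:
apply_moves:
  series:
    - [[0,-0.04,0,0,0,0,1],[0,-0.04,0,0,0,0,1],[0,-0.04,0,0,0,0,1],[0,-0.04,0,0,0,0,1],[0,-0.04,0,0,0,0,1],[0,-0.04,0,0,0,0,1],[0,-0.04,0,0,0,0,1],[0,-0.04,0,0,0,0,1],[0,-0.04,0,0,0,0,1],[0,-0.04,0,0,0,0,1],[0,-0.04,0,0,0,0,1],[0,0,0,0,0,0,1]]

```text
time_s: 8.4
position: [0.5706, 0.0397, 0.013]
ee_rot: [3.135, -0.181, 0.003]
contact_force: [-0.2, -1.0, 5.6]
finger_gap: -0.0003
grip_force: 3.5
```

```bash
python3 pz.py
```

```text
t 8.4 F [-0.2 -1.   5.6] tcp z 0.013 track 0.0676 -0.0215
side press 0.0119 arm y None z None
scene press 0.012 arm y [-0.0038  0.0035] z 0.0771
```

Call:
apply_moves:
  series:
    - [[0,-0.04,0,0,0,0,1],[0,-0.04,0,0,0,0,1],[0,-0.04,0,0,0,0,1],[0,-0.04,0,0,0,0,1],[0,-0.04,0,0,0,0,1],[0,-0.04,0,0,0,0,1],[0,-0.04,0,0,0,0,1],[0,-0.04,0,0,0,0,1],[0,-0.04,0,0,0,0,1],[0,-0.04,0,0,0,0,1],[0,-0.03,0,0,0,0,1],[0,0,0,0,0,0,1]]

```text
time_s: 9.7
position: [0.5806, 0.1248, 0.0131]
ee_rot: [3.135, -0.181, 0.003]
contact_force: [0.2, -2.7, 7.0]
finger_gap: 0.0001
grip_force: 4.0
```

Call:
apply_moves:
  series:
    - [[0,-0.02,0,0,0,0,1],[0,-0.02,0,0,0,0,1],[0,0,0,0,0,0,1],[0,0,0,0,0,0,1]]

```text
time_s: 10.1
position: [0.5814, 0.1322, 0.0131]
ee_rot: [3.135, -0.181, 0.002]
contact_force: [-0.8, -3.0, 8.0]
finger_gap: 0.0005
grip_force: 4.4
```

```bash
python3 pz.py
```

```text
t 10.1 F [-0.8 -3.   8. ] tcp z 0.0131 track 0.0675 0.0716
side press 0.0118 arm y None z None
scene press 0.0119 arm y [0.0893 0.0962] z 0.0777
```

Call:
apply_moves:
  series:
    - [[0,-0.02,0,0,0,0,1],[0,-0.015,0,0,0,0,1],[0,0,0,0,0,0,1],[0,0,0,0,0,0,1]]

```text
time_s: 10.6
position: [0.5821, 0.1389, 0.0131]
ee_rot: [3.134, -0.181, 0.002]
contact_force: [-0.4, -5.9, 8.1]
finger_gap: -0.0002
grip_force: 4.6
```

Call:
apply_moves:
  series:
    - [[0,-0.01,0,0,0,0,1],[0,0,0,0,0,0,1],[0,0,0,0,0,0,1]]

```text
time_s: 10.9
position: [0.5823, 0.1406, 0.0131]
ee_rot: [3.134, -0.181, 0.002]
contact_force: [-0.6, -4.8, 9.5]
finger_gap: -0.0004
grip_force: 4.8
```

Call:
apply_moves:
  series:
    - [[0,-0.01,0,0,0,0,1],[0,0,0,0,0,0,1],[0,0,0,0,0,0,1]]

```text
time_s: 11.2
position: [0.5826, 0.1426, 0.0131]
ee_rot: [3.134, -0.181, 0.002]
contact_force: [-0.9, -5.7, 8.1]
finger_gap: 0.0002
grip_force: 4.8
```

```bash
python3 pz.py
```

```text
t 11.2 F [-0.9 -5.7  8.1] tcp z 0.0131 track 0.0674 0.082
side press 0.0118 arm y None z None
scene press 0.0118 arm y [0.0994 0.1091] z 0.0774
```

Nearly at the stop (pallet at about 0.0855), so I'll inch on until the force rises.

Call:
apply_moves:
  series:
    - [[0,-0.008,0,0,0,0,1],[0,0,0,0,0,0,1],[0,0,0,0,0,0,1]]

```text
time_s: 11.6
position: [0.5826, 0.1431, 0.0132]
ee_rot: [3.132, -0.18, 0.001]
contact_force: [-1.4, -7.6, 10.1]
finger_gap: 0.0002
grip_force: 6.3
```

Call:
apply_moves:
  series:
    - [[0,-0.008,0,0,0,0,1],[0,0,0,0,0,0,1],[0,0,0,0,0,0,1]]

```text
time_s: 11.9
position: [0.5827, 0.1436, 0.0133]
ee_rot: [3.131, -0.179, 0.0]
contact_force: [-1.2, -12.1, 11.3]
finger_gap: -0.0
grip_force: 7.5
```

```bash
python3 pz.py
```

```text
t 11.9 F [ -1.2 -12.1  11.3] tcp z 0.0133 track 0.0675 0.0831
side press 0.0116 arm y None z None
scene press 0.0116 arm y [0.0992 0.107 ] z 0.0773
```

The pallet is against the stop: force is rising and the arm no longer moves. I'll ease back a little, then lift straight off.

Call:
apply_moves:
  series:
    - [[0,0.015,0,0,0,0,1],[0,0.02,0,0,0,0,1],[0,0,-0.04,0,0,0,1],[0,0,-0.08,0,0,0,1],[0,0,-0.15,0,0,0,1],[0,0,-0.2,0,0,0,1],[0,0,-0.2,0,0,0,1],[0,0,-0.2,0,0,0,1],[0,0,0,0,0,0,1],[0,0,0,0,0,0,1],[0,0,0,0,0,0,1],[0,0,0,0,0,0,1]]

```text
time_s: 13.2
position: [0.5795, 0.1403, 0.1838]
ee_rot: [3.135, -0.182, -0.007]
contact_force: [-0.8, -0.2, 0.3]
finger_gap: -0.0
grip_force: 0.0
```

```bash
python3 pz.py; python3 - <<'E'
from h import *
p,*_=snap("side");cv2.imwrite("pics/z.png",cv2.resize(p[100:290,140:380],None,fx=3,fy=3,interpolation=cv2.INTER_CUBIC)[...,::-1])
E
```

```text
t 13.2 F [-0.8 -0.2  0.3] tcp z 0.1838 track 0.0646 0.0794
side press -0.0 arm y [0.1067 0.111 ] z 0.0788
scene press 0.0 arm y [0.0989 0.1083] z 0.0777
```

View pics/z.png

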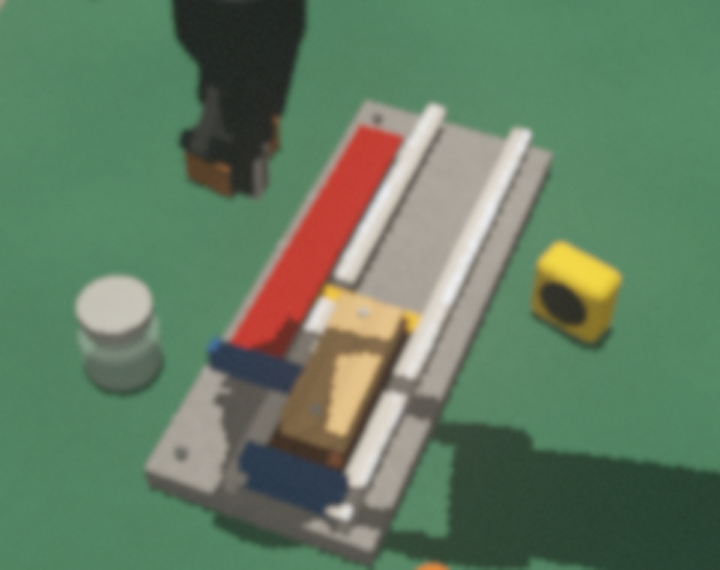

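The pallet's front meets the stop at (295,470), the yellow tongue is up behind it at (330,293) to (412,320), and the plate is back at rest height. The gripper is well clear.

```bash
python3 -c "from rig import *;print(finish_job())"
```

```text
the job is handed in; nothing more can be done
None
```

The job is handed in (no verdict came back): at the last look, 13 s in, the pallet was against the end stop, the tongue had sprung up behind it, and the gripper was clear.

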